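# Unlatch the slip canister and take out its strainer

## Robot

A 6-joint arm with a two-finger parallel gripper is mounted at the origin on the work surface. World frame = base frame: x ahead of the robot, y to its left, z up, the work surface at z = 0. Lengths are in m, angles in rad, forces in N, time in s.
With the tool pointing down it reaches from about 0.375 to 0.9 m from the base axis. Payload 3.1 kg.
Tool frame: the origin (TCP) lies midway between the tips of the shut fingers; the grasp point (between the pads) lies 19 mm behind it; z points along the fingers, y is the line along which they close (so a half turn about z gives the same grasp; the last joint's range is limited). The gripper opens to 87 mm and grips with 3 to 60 N. Pads are 19 mm wide; open, the fingers measure 117 mm over their backs; the gripper's body (75 mm by 190 mm) begins 51 mm behind the grasp point.
Start: joints at [-1.514, 0.527, 1.433, -0, 1.181, -0.178], TCP at [0.146, -0.608, 0.223] pointing down, gripper open.
Joint ranges: [-3.08, 3.08], [-0.75, 2.2], [0.22, 2.44], [-1.43, 4.57], [0, 2.65], [-2.85, 2.85]. Speed limits (rad/s): [2.79, 2.79, 3.14, 3.14, 3.14, 3.14].

## Interface

Orientations are given as a rotation vector (axis times angle).
In Python, from station import readout, eyes, workorder gives the robot as it stands. The module is installed in compiled form; this text tells all that it offers.
- The arm moves only by the tool play_rows, never from a script. Its arguments are lists of equal length, an entry for each row: "hand": the finger opening in cm, from 0 to 8.7; "slide": the shift along the tool's x, y, z in cm, a list of three; "yaw": the turn about the tool's z in degrees. In form: {"hand": [hand, ...], "slide": [[dx, dy, dz], ...], "yaw": [yaw, ...]}. A call has 1 to 12 rows; each row is the pose to reach, as a shift and turn from the pose commanded when the call began, along the tool's axes at that moment; what a row does not reach only later rows make up. A row lasts 1/8 s, in which the tool goes at most 62.5 mm and 10.7 degrees, less where a joint would pass 70% of its speed; a pose out of reach is approached as far as the arm can. A call with a gripper value outside its range is refused whole. The fingers move at their own pace and stop on an object; "grip_force" is the grip in N (left out, the last holds). Time passes only in rows, so rows that repeat a pose let the fingers close. It gives the time, the measured TCP pose, the force, the opening and the grip force at its end, in the units of the state.
- readout.get_obs(): the state, without advancing time (a new reading comes with each control period).
- eyes.get_image(name): name is "scene" or "top" or "wrist"; returns a dict with "img" (420x560x3 uint8, blue, green, red), "fx", "fy", "cx", "cy" (pixels), "dist_coeffs" ([k1, k2, p1, p2, k3] as OpenCV has them; the pictures are not rectified), "R" (3x3) and "t" (3): a world point X has camera coordinates R X + t. Camera axes: x right, y down, z forward; pixel columns grow to the right and rows downward; lengths in m; the calibration is good to about 2 mm. A picture is of the moment at which its call begins. There is no depth.
- workorder.hand_in(): hands the job in; it is judged then, once.
The state is a dict: "time": time; "joints": joint angles; "joint_vel": joint speeds; "joint_torque": joint torques, N m; "position": TCP position; "eef_rot": TCP orientation; "wrist_force": force on the tool from outside, world axes, zero at the start; "ft_torque": the same for the moment, N m; "width": finger opening in m; "finger_force": force on a finger pad.
Only numpy, scipy, OpenCV 4.12 (cv2) and the standard library are available. Lean on these libraries where they do the work, as an engineer would, in place of code of your own. Each camera call takes 0.05 s, during which the arm holds its last target. There are 200 camera calls.

## Task

The yellow slip canister leaning in its wooden cradle has to be taken apart for washing: press the lid down on its springy gasket while pinching the two green buttons fully together, so that its catches let go, lift the lid off without wrenching at a catch that still holds, and set it right way up on the round wooden bat. Then lift the blue strainer basket out by its orange bar and stand it upright on the white plaster slab. Set both down gently near the middle of their places without dropping them, let go of them, and leave everything else on the table undisturbed.

Things in the scene. Friction and masses are not known exactly. Their poses are not given: they have to be found in the camera images.
- canister: Square yellow canister, 150 x 150 mm outside, 105 mm deep, 5 mm walls, fixed in a plywood cradle. Origin: centre of its underside, 45 mm above the table. Its z axis points out of the mouth and leans 25 degrees from vertical towards the canister's -x side (roughly to the robot); its y axis is level. The frame is tilted with it. It does not move.
- canister_mouth (a point): Centre of the mouth, level with the rigid rim, 105 mm from the underside along the axis; frame as the canister's. The mouth is 140 mm wide; between the keepers 118 mm are free along y. On the rim lies a springy black gasket, 7 mm proud, which carries the lid: the lid can be pressed down 7 mm on it (7 to 12 N, less the lid's own weight), then it is hard.
- keepers: Two white lips inside the canister, in the middle of its +y and -y walls, 2 to 10 mm below the rim, each 32 mm long and standing 11 mm in; a slick rib hangs 5 mm down from their inner edge. The lid's hooked tongues sit under them, behind the ribs. One fixed body, frame of the canister.
- lid: White square lid, plate 158 x 158 mm, about 0.3 kg (varies), at the start on the canister's gasket, its axes those of the canister within 2 mm. Origin: centre of the bottom of its skirt, z out of its top. Skirt z = 0 to 30 mm (136 x 136 mm, 2 mm play in the mouth), plate to 37 mm, hub with the two buttons to 81 mm. It stands flat on its skirt when put down.
- lid_hub (a point): Point on the lid's axis midway between the buttons, at half their height (z = 59 mm of the lid, 22 mm above its plate). Each button carries a hooked tongue. As it stands the hooks catch on the keepers' ribs, so the buttons go in only 1 to 3 mm; press the lid down on its gasket (5 to 7 mm) while pinching and they go in fully. Then it lifts off along its axis.
- face_left (a point): Centre of the outer face of the green button on the lid's +y side; face 40 mm along the lid's x, 34 mm high, square to the lid's y axis. The two faces stand 66 mm apart at rest and 36 mm when both are fully pressed. Gripped there with 25 N or so, the lid can be pushed and lifted by friction.
- face_right (a point): The same for the -y button.
- button_left (a joint): How far the +y button is pressed in towards the hub (m): 0 out, 0.015 fully in. Spring: 4 N to start, 12 N fully in. Its hook is clear of the keeper from about 0.0105 (0.0125 with the lid off to one side). Springs back when released.
- button_right (a joint): The same for the -y button.
- basket: Blue strainer basket, 110 (x) x 100 (y) x 65 mm, 4 mm walls, about 0.18 kg (varies), nested in the canister under the lid, its floor 6 mm above the canister's underside, axes those of the canister within a few mm, held between low ribs 12 mm high. Origin: centre of its underside; z up out of it. An orange bar spans it along its x axis on two uprights.
- basket_bar (a point): Middle of the orange bar: 102 mm long along the basket's x, 14 mm wide (y), 12 mm high, its middle 88 mm above the basket's underside (so 11 mm below the canister's rim when nested). 52 mm are free on either side of it up to the keepers: go in with the fingers only partly open.
- bat: Round wooden bat, 240 mm across, 12 mm thick, fixed on the table; origin at the centre of its underside. The lid goes on it.
- slab: White plaster slab, 220 x 220 x 18 mm, fixed on the table; origin at the centre of its underside. The basket goes on it. Bat and slab may change sides.
- mug: Bystander: blue mug, 80 mm across, 90 mm high; origin under its centre. Leave alone.
- bowl: Bystander: terracotta bowl, 130 mm across, 55 mm high; origin under its centre. Leave alone.
- jar: Bystander: green glaze jar, 64 mm across, 100 mm high; origin under its centre. Leave alone.
- jar2: Bystander: amber glaze jar, 64 mm across, 100 mm high; origin under its centre. Leave alone.
- pot: Bystander: white vase, 94 mm across, 115 mm high; origin under its centre. Leave alone.
- brush: Bystander: brush, 200 mm long, lying on the table in front of the canister. Leave alone.
There are look-alikes about, which are no part of the job. Several things look just like the bat: the one meant starts farthest to the robot's left.

How it is judged:
By the outcome, as a careful person would: the job done as asked, in the order asked, and still so for the second after the job is handed in, with the robot touching nothing.
It also fails if it takes over 66 s, if anything falls off the work surface, if the arm or the gripper's body presses on something with over 40 N, if the wrist force passes 120 N, or if a joint passes its speed limit or range.

## Working session

There is one attempt and no reset: what is moved stays moved. The work goes in short steps, Python scripts to look and compute and a tool call to move; the robot and the scene stay as the last step left them, time stands still between calls to the robot, and variables do not carry over. Pictures are saved under pics/ and viewed, at most 11 in all, crops included, and the job is handed in when it is done.

Besides the shell and the picture viewer there is one more tool, called after "Call:" by a JSON object that holds its "method" and its "body". play_rows: Moves the arm, as the interface text tells. Its arguments: {"type":"object","properties":{"hand":{"type":"array"},"slide":{"type":"array"},"yaw":{"type":"array"},"grip_force":{"type":"number"}},"required":["hand","slide","yaw"]}

```bash
ls; mkdir -p pics; python3 - <<'E'
from station import readout, eyes
import cv2
o=readout.get_obs(); print({k:o[k] for k in('time','position','eef_rot','width','wrist_force')})
for n in('scene','top'):
    d=eyes.get_image(n); cv2.imwrite(f'pics/{n}0.png',d['img']); print(n,d['fx'],d['cx'],d['cy'],d['dist_coeffs'],d['R'],d['t'])
E
```

```text
pics
{'time': 0.0, 'position': array([ 0.14600591, -0.60697179,  0.22158626]), 'eef_rot': array([-3.11768776e+00, -3.69306234e-01, -1.82941201e-04]), 'width': 0.08672042894832477, 'wrist_force': array([0.38575497, 1.23261104, 0.99701226])}
scene 491.75908213187205 279.1242405911597 207.85716993247496 [-0.09131968  0.          0.          0.          0.        ] [[-0.3972831   0.91762381 -0.0115187 ]
 [ 0.72769356  0.3073561  -0.61318375]
 [-0.55913167 -0.25198963 -0.78985632]] [ 0.27555289 -0.30203519  2.12709658]
top 504.8000566023073 280.11179909584473 209.83381416964062 [-0.18678176  0.          0.          0.          0.        ] [[-0.00738881 -0.99988108  0.01353621]
 [-0.99292478  0.00573173 -0.11860661]
 [ 0.11851492 -0.0143168  -0.99284905]] [-0.07375619  0.5481018   1.81857462]
```

View pics/scene0.png

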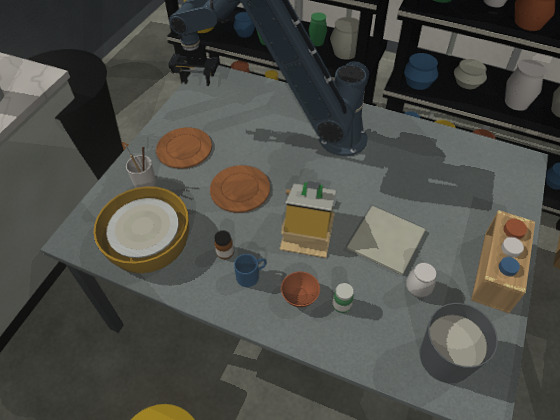

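View pics/top0.png

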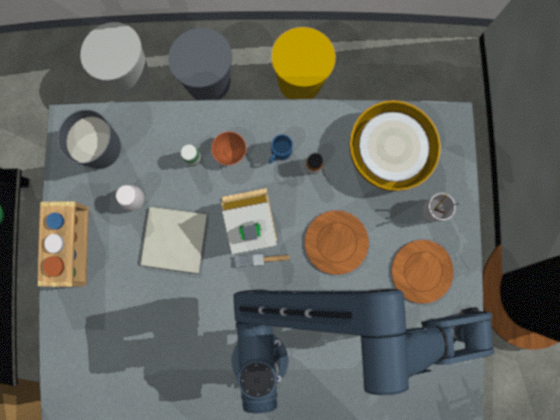

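The scene shows the canister with its lid around (310,205), the slab at (387,240) and two bats at (240,188) and (185,147). In the top view +y is to the left. The bat that is meant is therefore at (336,243), the slab at (174,240), the lid at (249,222), and the brush at (258,259). I'll enlarge these.

```bash
python3 - <<'E'
import cv2
a=cv2.imread('pics/top0.png');b=cv2.imread('pics/scene0.png')
def crop(i,x,y,w,h,s): return cv2.resize(i[y:y+h,x:x+w],None,fx=s,fy=s,interpolation=cv2.INTER_CUBIC)
cv2.imwrite('pics/topc.png',crop(a,210,180,80,80,7))
cv2.imwrite('pics/scenec.png',crop(b,265,175,80,85,7))
E
```

```text
(no output)
```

View pics/topc.png

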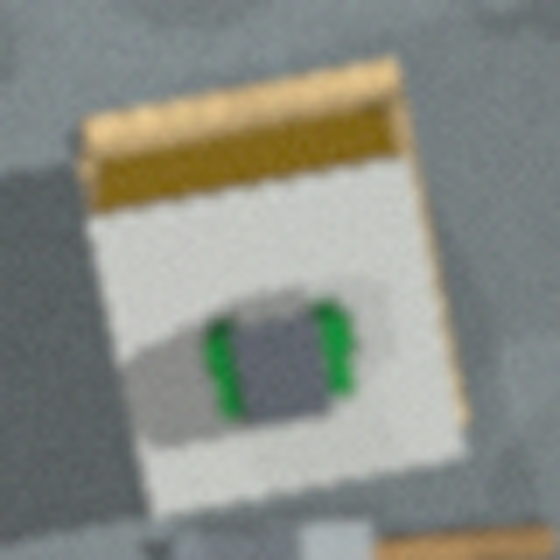

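View pics/scenec.png

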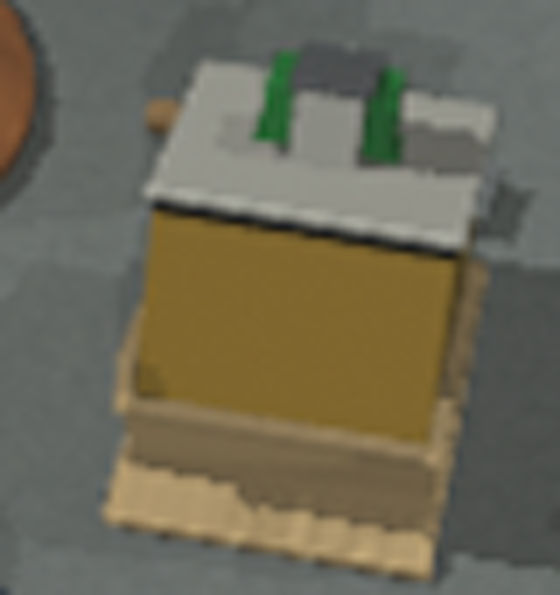

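The crops show the plate clearly. In the top crop its corners are at (88,220), (408,155), (468,455) and (155,517). In the scene crop they are at (200,62), (495,105), (460,245) and (150,195). I'll fit x, y, yaw and tilt to both views, then locate the bat and the slab.

```bash
cat > h.py <<'E'
import numpy as np, cv2
from station import readout, eyes
from scipy.optimize import least_squares
from scipy.spatial.transform import Rotation as Ro
def proj(d,X):
    K=np.array([[d['fx'],0,d['cx']],[0,d['fy'],d['cy']],[0,0,1]])
    return cv2.projectPoints(np.atleast_2d(X).astype(float),cv2.Rodrigues(d['R'])[0],d['t'],K,np.array(d['dist_coeffs']))[0][:,0]
def back(d,p,z):
    K=np.array([[d['fx'],0,d['cx']],[0,d['fy'],d['cy']],[0,0,1]])
    u=cv2.undistortPoints(np.array(p,float).reshape(-1,1,2),K,np.array(d['dist_coeffs']))[:,0]
    r=np.c_[u,np.ones(len(u))]@d['R']; C=-d['R'].T@d['t']
    return C+r*((z-C[2])/r[:,2])[:,None]
def canR(yaw,tilt): return (Ro.from_euler('z',yaw)*Ro.from_euler('y',-tilt)).as_matrix()
E
python3 - <<'E'
from h import *
T=eyes.get_image('top');S=eyes.get_image('scene')
un=lambda p,o:(np.array(p)+.5)/7-.5+o
tp=un([(88,220),(408,155),(468,455),(155,517)],(210,180))
sp=un([(200,62),(495,105),(460,245),(150,195)],(265,175))
P=lambda x,y,z:np.array([x,y,z])/1e3
# canister coords: lid z +82
Lt=np.array([P(79,79,112),P(79,-79,112),P(-79,-79,119),P(-79,79,119)])
# scene image: left-up
Ls=np.array([P(-79,-79,119),P(-79,79,119),P(79,79,112),P(79,-79,112)])
W=lambda q,X:X@canR(q[2],q[3]).T+np.r_[q[:2],.045]
for free in (0,1):
    f=lambda q:(lambda q:np.r_[(proj(T,W(q,Lt))-tp).ravel(),(proj(S,W(q,Ls))-sp).ravel()])(np.r_[q[:3],q[3] if free else np.radians(25)])
    r=least_squares(f,[.5,.07,.2,.43]); q=r.x; print(q[:2],np.degrees(q[2:]),r.fun.round(1))
    if not free: q=np.r_[q[:3],np.radians(25)];print('hub',W(q,P(0,0,141)),'bar',W(q,P(0,0,94)),'zaxis',canR(q[2],q[3])[:,2]);print('proj hubtop crop',(proj(T,W(q,np.array([P(20,33,158),P(-20,33,158),P(20,-33,158),P(-20,-33,158)])))-(210,180))*7)
for n,d,pc,z in(('bat',T,(336,243),.012),('bat',S,(240,188),.012),('slab',T,(174,240),.018),('slab',S,(387,240),.018)):
    hs=cv2.cvtColor(d['img'],cv2.COLOR_BGR2LAB).astype(int)
    c=hs[pc[1]-4:pc[1]+5,pc[0]-4:pc[0]+5].reshape(-1,3).mean(0)
    m=(np.abs(hs-c)[:,:,1:].max(2)<(20 if n=='bat' else 5)); m&=np.abs(hs-c)[:,:,0]<(60 if n=='bat' else 30)
    cc,l,st,ce=cv2.connectedComponentsWithStats(cv2.morphologyEx(m.astype(np.uint8),cv2.MORPH_OPEN,np.ones((3,3))))
    i=l[pc[1],pc[0]]; cn=max(cv2.findContours((l==i).astype(np.uint8),0,2)[0],key=cv2.contourArea)
    X=back(d,cn[:,0],z)[:,:2].astype(np.float32)
    print(n,st[i],cv2.minAreaRect(X) if n=='slab' else cv2.fitEllipse(X))
o=readout.get_obs(); print(Ro.from_rotvec(o['eef_rot']).as_matrix().round(3))
E
```

```text
[0.51912268 0.03862479] [11.28151426 24.63718519] [-0.1 -0.1  0.  -0.1  0.1  0.3  0.2  0.6 -0.  -0.6  0.3 -0.2  0.6  0.8
 -0.9  0.6]
hub [0.4606849  0.02696737 0.1727894 ] bar [0.48016416 0.03085318 0.13019293] zaxis [-0.41445236 -0.08267671  0.90630779]
proj hubtop crop [[204.75601415 342.31012536]
 [221.8423169  419.04515324]
 [340.74224013 314.51586115]
 [356.7674677  391.42982214]]
[0.52124893 0.03903217] [11.28313924 26.32867823] [-0.   0.2  0.1  0.1  0.   0.2  0.2  0.5 -0.  -0.   0.2  0.4  0.6  0.5
 -0.9  0.3]
bat [ 305  211   64   64 3225] ((0.4293082356452942, -0.28495490550994873), (0.23483073711395264, 0.23544572293758392), 146.57801818847656)
bat [ 210  165   60   48 2311] ((0.43352168798446655, -0.28377681970596313), (0.23976364731788635, 0.245308980345726), 120.72974395751953)
slab [ 142  207   58   65 2739] ((0.4426189661026001, 0.3178669214248657), (0.21586531400680542, 0.217056542634964), 82.15768432617188)
slab [ 358  207   66   65 2408] ((0.4436090588569641, 0.31782403588294983), (0.21674872934818268, 0.21937640011310577), 82.50121307373047)
[[ 0.972  0.234 -0.   ]
 [ 0.234 -0.972  0.001]
 [ 0.    -0.001 -1.   ]]
```

Call:
{"method": "play_rows", "body": {"hand": [8.7,8.7,8.7,8.7,8.7,8.7,8.7,8.7,8.7,8.7,8.7,8.7], "slide": [[0,0,-4],[4,-5,-4],[8.5,-10,-4],[12.5,-15,-4],[17,-20,-4],[21,-25,-4],[25,-30,-4],[29,-35,-4],[33.5,-40,-4],[37.5,-45,-4],[41.5,-50,-4],[45.5,-54.3,-4]], "yaw": [0,0,0,0,0,2.25,2.25,2.25,2.25,2.25,2.25,2.25], "grip_force": 25}}

```text
time: 1.7
position: [0.4521, 0.01, 0.2627]
eef_rot: [3.126, 0.309, 0.001]
wrist_force: [1.3, -0.3, 0.5]
width: 0.0871
finger_force: 0.0
```

```bash
python3 - <<'E'
from h import *
o=readout.get_obs(); R=Ro.from_rotvec(o['eef_rot']).as_matrix(); print(o['time'],o['position'],o['wrist_force'],R.round(3))
print('to hub (tool cm)',R.T@(np.array([.4607,.0270,.1728-.019])-o['position'])*100)
d=eyes.get_image('wrist'); im=d['img']; 
R0=canR(np.radians(11.28),np.radians(25)); b=np.array([.5191,.0386,.045])
for p in [(20,33,158),(-20,33,158),(20,-33,158),(-20,-33,158),(20,33,124),(79,79,119),(79,-79,119),(-79,79,119),(-79,-79,119)]:
    c=proj(d,b+R0@(np.array(p)/1e3))[0]; print(p,c.round()); 
    if -999<c[0]<999: cv2.circle(im,tuple(int(v) for v in c),3,(0,0,255),1)
cv2.imwrite('pics/w1.png',im)
E
```

```text
1.7 [0.45213653 0.00999707 0.26274272] [ 1.31521125 -0.31310787  0.49676348] [[ 0.981  0.196  0.001]
 [ 0.196 -0.981 -0.   ]
 [ 0.     0.001 -1.   ]]
to hub (tool cm) [ 1.16700609 -1.50576426 10.89404669]
(20, 33, 158) [217. 192.]
(-20, 33, 158) [224. 228.]
(20, -33, 158) [302. 192.]
(-20, -33, 158) [300. 228.]
(20, 33, 124) [224. 168.]
(79, 79, 119) [156.  99.]
(79, -79, 119) [363.  99.]
(-79, 79, 119) [193. 242.]
(-79, -79, 119) [337. 242.]
```

View pics/w1.png

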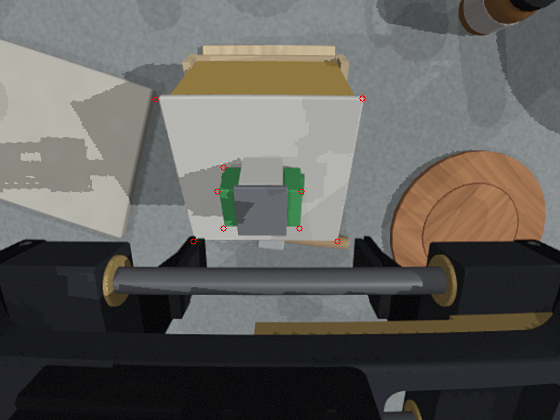

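The wrist view agrees with the model: plate corners are near (160,99) and (363,99), and the buttons span x from 218 to 304. I'll let the arm settle before going down.

Call:
{"method": "play_rows", "body": {"hand": [8.7,8.7,8.7], "slide": [[0,0,0],[0,0,0],[0,0,0]], "yaw": [0,0,0]}}

```text
time: 2.12
position: [0.4511, 0.0065, 0.2625]
eef_rot: [3.127, 0.304, -0.001]
wrist_force: [0.3, 0.3, 0.7]
width: 0.087
finger_force: 0.0
```

```bash
cat >> h.py <<'E'
def to(p):
    o=readout.get_obs(); R=Ro.from_rotvec(o['eef_rot']).as_matrix()
    print(round(o['time'],2),o['position'].round(4),'F',o['wrist_force'].round(1),'w',round(o['width'],4),'tilt',R[:,2].round(3),'xang',np.degrees(np.arctan2(R[1,0],R[0,0])).round(2))
    print('tool cm',(R.T@(np.array(p)-o['position'])*100).round(2)); return R
E
python3 -c "
from h import *
to([.4607,.0270,.1728-.019+.004])"
```

```text
2.12 [0.4511 0.0065 0.2625] F [0.3 0.3 0.7] w 0.087 tilt [-0. -0. -1.] xang 11.1
tool cm [ 1.34 -1.82 10.47]
```

Call:
{"method": "play_rows", "body": {"hand": [8.7,8.7,8.7,8.7,8.7,8.7,8.7,8.7], "slide": [[1.35,-1.8,0],[1.35,-1.8,3],[1.35,-1.8,6],[1.35,-1.8,8],[1.35,-1.8,9.5],[1.35,-1.8,10.4],[1.35,-1.8,10.4],[1.35,-1.8,10.4]], "yaw": [-0.2,-0.2,-0.2,-0.2,-0.2,-0.2,-0.2,-0.2]}}

```text
time: 3.12
position: [0.4618, 0.0278, 0.1591]
eef_rot: [3.126, 0.312, 0.002]
wrist_force: [0.5, 0.4, 0.3]
width: 0.087
finger_force: 0.0
```

```bash
python3 - <<'E'
from h import *
R=to([.4607,.0270,.1728-.019+.004])
a=canR(np.radians(11.28),np.radians(25))[:,2]; print('lid axis in tool',R.T@a)
E
```

```text
3.12 [0.4618 0.0278 0.1591] F [0.5 0.4 0.3] w 0.087 tilt [ 0.001 -0.    -1.   ] xang 11.42
tool cm [-0.12  0.06  0.13]
lid axis in tool [-4.21621082e-01 -6.20081398e-04 -9.06771900e-01]
```

Call:
{"method": "play_rows", "body": {"hand": [6,4,3,3,3,3,3,3], "slide": [[0,0,0],[0,0,0],[0,0,0],[0,0,0],[0,0,0],[0,0,0],[0,0,0],[0,0,0]], "yaw": [0,0,0,0,0,0,0,0], "grip_force": 28}}

```text
time: 4.12
position: [0.4617, 0.0272, 0.1588]
eef_rot: [3.124, 0.314, 0.001]
wrist_force: [-0.9, -5.5, 2.1]
width: 0.063
finger_force: 28.0
```

Call:
{"method": "play_rows", "body": {"hand": [3,3,3,3,3,3,3,3], "slide": [[0,0.05,0],[0.1,0.05,0.2],[0.2,0.05,0.4],[0.25,0.05,0.55],[0.3,0.05,0.65],[0.34,0.05,0.73],[0.34,0.05,0.73],[0.34,0.05,0.73]], "yaw": [0,0,0,0,0,0,0,0]}}

```text
time: 5.12
position: [0.4644, 0.0284, 0.1524]
eef_rot: [3.125, 0.315, -0.0]
wrist_force: [-3.6, -3.0, 12.2]
width: 0.0416
finger_force: 28.0
```

Call:
{"method": "play_rows", "body": {"hand": [3,3,3,3,3,3], "slide": [[0,0,0],[0.04,0.05,0.09],[0.04,0.05,0.09],[0.04,0.05,0.09],[0.04,0.05,0.09],[0.04,0.05,0.09]], "yaw": [0,0,0,0,0,0], "grip_force": 40}}

```text
time: 5.88
position: [0.4645, 0.0284, 0.1523]
eef_rot: [-3.126, -0.314, 0.001]
wrist_force: [-6.9, -1.2, 20.4]
width: 0.0412
finger_force: 40.1
```

```bash
python3 - <<'E'
from h import *
def crop(i,x,y,w,h,s): return cv2.resize(i[y:y+h,x:x+w],None,fx=s,fy=s,interpolation=cv2.INTER_CUBIC)
a=eyes.get_image('wrist')['img'];b=eyes.get_image('scene')['img']
cv2.imwrite('pics/w2.png',np.hstack([crop(a,150,90,220,200,2),crop(b,280,165,60,67,6)[:400]]))
o=readout.get_obs();print(o['wrist_force'],o['ft_torque'],o['finger_force'])
E
```

```text
[-5.91720833 -1.54429255 20.06263506] [-0.12761261  0.91475039  0.01857161] 40.05780500188817
```

View pics/w2.png

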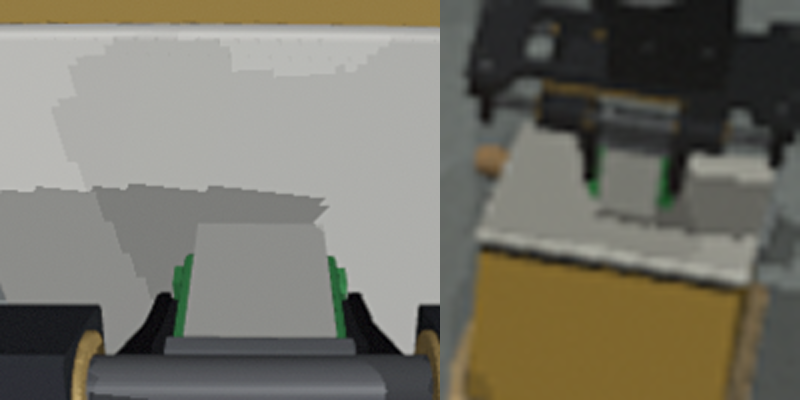

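Both buttons are in symmetrically, about 12.4 mm each: the hub edges are at x=190 and 330 in the crop, with the fingers at 172 and 350. They are past the 10.5 mm clear point but not fully in. I'll ease the press slightly and see whether they go further.

Call:
{"method": "play_rows", "body": {"hand": [3,3,3,3], "slide": [[-0.04,0,-0.09],[-0.04,0,-0.09],[-0.04,0,-0.09],[-0.04,0,-0.09]], "yaw": [0,0,0,0]}}

```text
time: 6.48
position: [0.4644, 0.0284, 0.1524]
eef_rot: [-3.125, -0.314, 0.0]
wrist_force: [-3.0, -1.0, 11.1]
width: 0.041
finger_force: 40.0
```

Call:
{"method": "play_rows", "body": {"hand": [2,2,2,2,2,2], "slide": [[0.01,0,0.02],[0.02,0.1,0.04],[0.02,0.1,0.04],[0.02,-0.1,0.04],[0.02,-0.1,0.04],[0.02,0,0.04]], "yaw": [0,0,0,0,0,0], "grip_force": 55}}

```text
time: 7.22
position: [0.4644, 0.0284, 0.1523]
eef_rot: [-3.125, -0.313, 0.001]
wrist_force: [-4.8, 1.2, 16.2]
width: 0.0402
finger_force: 55.0
```

The width stops at about 40 mm whatever the force, which matches the hub cap (about 40 mm wide) meeting the fingers. Each button is then about 13 mm in, past the clearing point. I'll lift gently in small steps along the axis and watch the force.

Call:
{"method": "play_rows", "body": {"hand": [2,2,2,2,2], "slide": [[-0.1,0,-0.2],[-0.2,0,-0.42],[-0.3,0,-0.64],[-0.3,0,-0.64],[-0.3,0,-0.64]], "yaw": [0,0,0,0,0]}}

```text
time: 7.85
position: [0.4622, 0.0279, 0.1574]
eef_rot: [-3.125, -0.313, -0.001]
wrist_force: [-0.7, 0.2, 5.4]
width: 0.0405
finger_force: 55.0
```

Call:
{"method": "play_rows", "body": {"hand": [2,2,2,2], "slide": [[-0.05,0,-0.1],[-0.14,0,-0.3],[-0.14,0,-0.3],[-0.14,0,-0.3]], "yaw": [0,0,0,0]}}

```text
time: 8.35
position: [0.4604, 0.0271, 0.1598]
eef_rot: [-3.126, -0.313, 0.002]
wrist_force: [-0.2, 0.5, -2.9]
width: 0.0405
finger_force: 55.0
```

Call:
{"method": "play_rows", "body": {"hand": [2,2,2,2], "slide": [[-0.05,0,-0.1],[-0.1,0,-0.2],[-0.14,0,-0.3],[-0.14,0,-0.3]], "yaw": [0,0,0,0]}}

```text
time: 8.85
position: [0.4593, 0.0268, 0.1634]
eef_rot: [3.126, 0.314, 0.0]
wrist_force: [-0.0, 0.2, -2.9]
width: 0.0404
finger_force: 55.0
```

Call:
{"method": "play_rows", "body": {"hand": [2,2,2,2,2,2,2,2,2,2,2,2], "slide": [[-0.5,0,-1.1],[-1.2,0,-2.6],[-1.9,0,-4.1],[-2.4,0,-5.5],[-2.5,0,-7.5],[-2.5,0.5,-9],[-3.5,3.5,-9],[-4.5,7.5,-9],[-5.5,11.5,-9],[-6.5,16,-9],[-7.5,20,-9],[-8,24,-9]], "yaw": [0,0,0,0,0,0,0,0,0,0,0,0]}}

```text
time: 10.35
position: [0.428, -0.2255, 0.2541]
eef_rot: [3.126, 0.313, 0.001]
wrist_force: [0.4, 0.8, -2.6]
width: 0.0405
finger_force: 55.0
```

Call:
{"method": "play_rows", "body": {"hand": [2,2,2], "slide": [[0,0,0],[0,0,0],[0,0,0]], "yaw": [0,0,0]}}

```text
time: 10.72
position: [0.4282, -0.223, 0.2534]
eef_rot: [-3.125, -0.315, 0.001]
wrist_force: [-1.1, 0.0, -2.6]
width: 0.0401
finger_force: 55.0
```

```bash
python3 - <<'E'
from h import *
to([.431,-.2845,.115])
o=readout.get_obs(); print(o['ft_torque'])
def crop(i,x,y,w,h,s): return cv2.resize(i[y:y+h,x:x+w],None,fx=s,fy=s,interpolation=cv2.INTER_CUBIC)
b=eyes.get_image('scene')['img']
cv2.imwrite('pics/s3.png',crop(b,180,90,180,170,3.5))
E
```

```text
10.72 [ 0.4282 -0.223   0.2534] F [-1.1  0.  -2.6] w 0.0401 tilt [-0.     0.001 -1.   ] xang 11.52
tool cm [-0.95  6.1  13.83]
[-0.02322277 -0.02372492 -0.01206593]
```

View pics/s3.png

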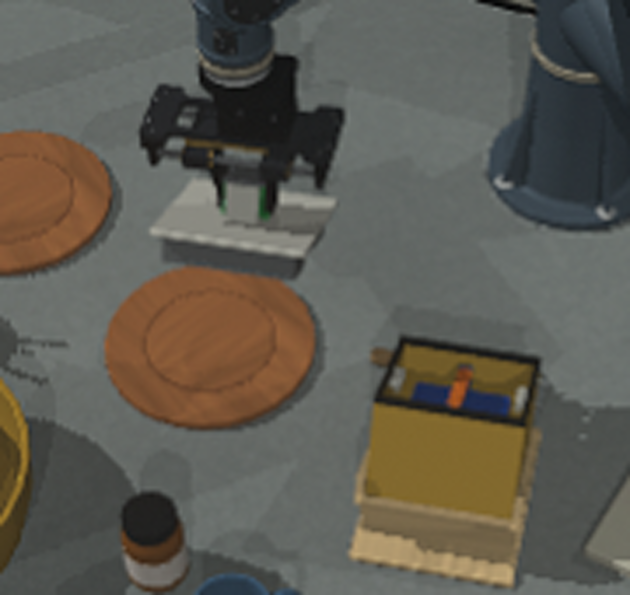

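The lid is off and tilted in the grip above the bat, at crop (245,225). The basket with its orange bar shows in the open canister at (460,385). Next I'll move over the bat centre and lower.

Call:
{"method": "play_rows", "body": {"hand": [2,2,2,2,2,2,2,2,2,2], "slide": [[-0.5,3,0],[-0.95,6.1,1],[-0.95,6.1,4],[-0.95,6.1,8],[-0.95,6.1,11],[-0.95,6.1,13.5],[-0.95,6.1,15],[-0.95,6.1,15.8],[-0.95,6.1,15.8],[-0.95,6.1,15.8]], "yaw": [0,0,0,0,0,0,0,0,0,0], "grip_force": 28}}

```text
time: 12.02
position: [0.432, -0.2864, 0.0961]
eef_rot: [3.124, 0.314, 0.002]
wrist_force: [0.2, -0.2, -3.5]
width: 0.0415
finger_force: 28.0
```

Call:
{"method": "play_rows", "body": {"hand": [2,2,2,2,2,2,2,2,2,2], "slide": [[0,0,0.4],[0,0,0.8],[0,0,1.2],[0,0,1.5],[0,0,1.8],[0,0,2.1],[0,0,2.4],[0,0,2.7],[0,0,2.7],[0,0,2.7]], "yaw": [0,0,0,0,0,0,0,0,0,0], "grip_force": 22}}

```text
time: 13.28
position: [0.4372, -0.2857, 0.0724]
eef_rot: [3.123, 0.306, 0.018]
wrist_force: [11.2, 13.4, 24.4]
width: 0.0414
finger_force: 22.1
```

Call:
{"method": "play_rows", "body": {"hand": [2,2,2], "slide": [[0,0,0],[0,0,0],[0,0,0]], "yaw": [0,0,0], "grip_force": 15}}

```text
time: 13.65
position: [0.4367, -0.2864, 0.0719]
eef_rot: [3.122, 0.308, 0.017]
wrist_force: [9.6, 9.8, 21.1]
width: 0.0423
finger_force: 15.0
```

```bash
python3 - <<'E'
from h import *
to([.431,-.2845,.057])
def crop(i,x,y,w,h,s): return cv2.resize(i[y:y+h,x:x+w],None,fx=s,fy=s,interpolation=cv2.INTER_CUBIC)
b=eyes.get_image('scene')['img'];a=eyes.get_image('wrist')['img']
cv2.imwrite('pics/s4.png',np.hstack([crop(b,200,125,90,100,4),crop(a,60,20,440,400,1)]))
E
```

```text
13.65 [ 0.4367 -0.2864  0.0719] F [ 9.6  9.8 21.1] w 0.0423 tilt [ 0.011 -0.004 -1.   ] xang 11.26
tool cm [-0.54 -0.3   1.48]
```

View pics/s4.png

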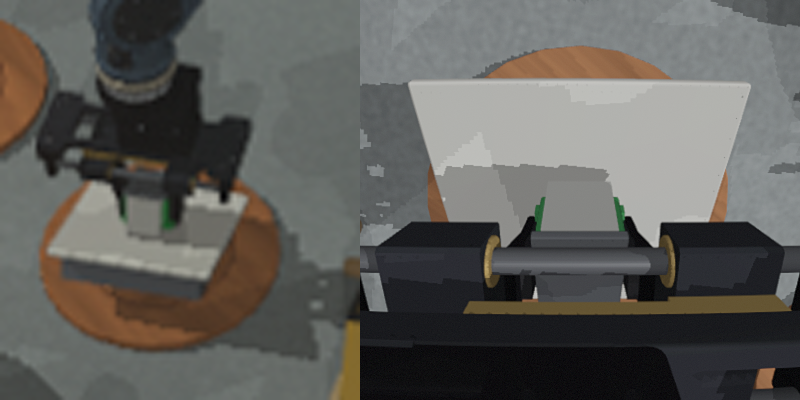

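The lid's lower edge is sticking to the bat: the line of the contact force passes through the pivot, so it can't turn. I'll lift, go back about 3 cm, and follow the arc so that it rolls flat about that edge.

Call:
{"method": "play_rows", "body": {"hand": [2,2,2,2,2,2,2], "slide": [[0,0,-0.8],[0,0,-1.8],[0,0,-2.6],[-1.5,0.1,-2.8],[-3.1,0.1,-2.8],[-3.1,0.1,-2.8],[-3.1,0.1,-2.8]], "yaw": [0,0,0,0,0,0,0], "grip_force": 24}}

```text
time: 14.62
position: [0.401, -0.2933, 0.0961]
eef_rot: [-3.126, -0.312, -0.0]
wrist_force: [-0.5, -0.3, -2.3]
width: 0.0415
finger_force: 24.0
```

```bash
python3 - <<'E'
from h import *
R=to([.431,-.2845,.057])
d=eyes.get_image('wrist'); print((R.T@(-d['R'].T@d['t']-readout.get_obs()['position'])).round(4)); 
# plate top far edge row in wrist picture vs. lid tilt
p=readout.get_obs()['position']+np.array([0,0,.019-.004])
for th in (0,5,10,15,20,25,30):
    A=canR(np.radians(11.28),np.radians(th)); print(th,proj(d,[p+A@[.079,.079,-.022],p+A@[.079,-.079,-.022]]).round().ravel())
g=cv2.cvtColor(d['img'],6).astype(int)[:,270:290].mean(1); print([(i,int(g[i+2]-g[i-2])) for i in range(20,200) if abs(g[i+2]-g[i-2])>25])
E
```

```text
14.62 [ 0.401  -0.2933  0.0961] F [-0.5 -0.3 -2.3] w 0.0415 tilt [ 0.  0. -1.] xang 11.39
tool cm [ 3.12 -0.27  3.91]
[ 0.0731  0.0005 -0.1621]
0 [135. 114. 423. 115.]
5 [129. 111. 429. 111.]
10 [122. 108. 436. 108.]
15 [114. 106. 444. 107.]
20 [106. 106. 452. 107.]
25 [ 97. 107. 460. 108.]
30 [ 88. 110. 470. 111.]
[(80, -31), (81, -45), (82, -36), (84, 26), (85, 40), (86, 29), (97, 30), (98, 49), (99, 66), (100, 69), (101, 52), (102, 30), (184, -39), (185, -52), (186, -49), (187, -30)]
```

Call:
{"method": "play_rows", "body": {"hand": [2,2,2,2,2,2,2,2,2,2,2,2], "slide": [[1.1,-0.2,0],[1.1,-0.2,1.2],[1.1,-0.2,2.1],[1.25,-0.2,2.4],[1.5,-0.2,2.6],[1.8,-0.2,2.8],[2.1,-0.2,3.05],[2.4,-0.2,3.3],[2.7,-0.2,3.6],[2.9,-0.2,3.8],[3.1,-0.2,3.95],[3.1,-0.2,3.95]], "yaw": [0,0,0,0,0,0,0,0,0,0,0,0]}}

```text
time: 16.18
position: [0.4324, -0.2841, 0.0574]
eef_rot: [-3.126, -0.312, -0.003]
wrist_force: [1.8, 6.2, 7.3]
width: 0.0416
finger_force: 24.0
```

```bash
python3 - <<'E'
from h import *
R=to([.431,-.2845,.057])
def crop(i,x,y,w,h,s): return cv2.resize(i[y:y+h,x:x+w],None,fx=s,fy=s,interpolation=cv2.INTER_CUBIC)
b=eyes.get_image('scene')['img'];a=eyes.get_image('wrist')['img']
cv2.imwrite('pics/s5.png',np.hstack([crop(b,200,125,90,100,4),crop(a,60,20,440,400,1)]))
E
```

```text
16.18 [ 0.4324 -0.2841  0.0574] F [1.8 6.2 7.3] w 0.0416 tilt [ 0.002  0.001 -1.   ] xang 11.39
tool cm [-0.14  0.01  0.04]
```

View pics/s5.png

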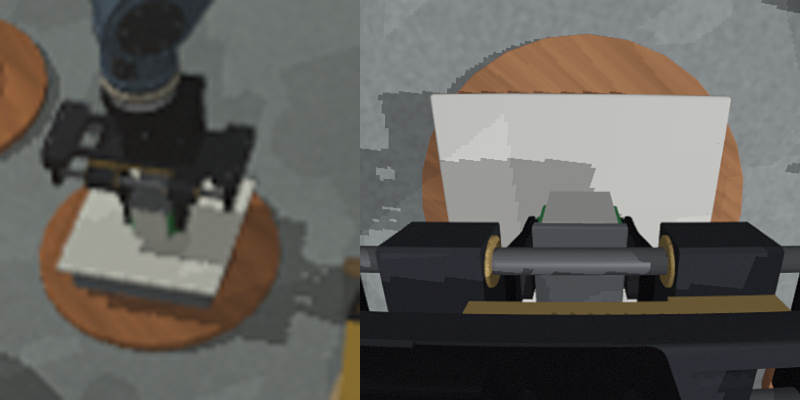

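The far plate edge now spans 432 to 730 in the wrist crop, so the tilt is down to 3–5°. One more small roll should make it flat.

Call:
{"method": "play_rows", "body": {"hand": [2,2,2,2,2], "slide": [[0.1,0,0.1],[0.2,0,0.2],[0.3,0,0.3],[0.35,0,0.4],[0.35,0,0.4]], "yaw": [0,0,0,0,0]}}

```text
time: 16.9
position: [0.4362, -0.2837, 0.0536]
eef_rot: [3.126, 0.311, 0.004]
wrist_force: [2.3, 5.1, 6.5]
width: 0.0414
finger_force: 24.0
```

```bash
python3 - <<'E'
from h import *
R=to([.431,-.2845,.057])
d=eyes.get_image('wrist');g=(d['img'].min(2)>140)
o=readout.get_obs()['position']
for r in (118,122,126,130): x=np.flatnonzero(g[r]); print(r,x.min(),x.max()) if len(x) else None
for th in (0,3,6):
    A=canR(np.radians(11.28),np.radians(th)); print(th,proj(d,[o+A@[.079,.079,-.022]+[0,0,.015],o+A@[.079,-.079,-.022]+[0,0,.015]]).round().ravel())
# level check by absolute heights: corners at plate z=.049
E
```

```text
16.9 [ 0.4362 -0.2837  0.0536] F [2.3 5.1 6.5] w 0.0414 tilt [ 0.003  0.    -1.   ] xang 11.38
tool cm [-0.53 -0.02 -0.34]
118 135 340
122 135 427
126 135 426
130 136 508
0 [135. 115. 422. 115.]
3 [131. 113. 426. 113.]
6 [127. 111. 430. 111.]
```

Call:
{"method": "play_rows", "body": {"hand": [2,2,2,2], "slide": [[0.08,0,0.1],[0.12,0,0.2],[0.12,0,0.25],[0.12,0,0.25]], "yaw": [0,0,0,0]}}

```text
time: 17.45
position: [0.4378, -0.2836, 0.0518]
eef_rot: [3.125, 0.31, 0.006]
wrist_force: [2.5, 7.0, 11.3]
width: 0.0417
finger_force: 24.0
```

Call:
{"method": "play_rows", "body": {"hand": [4.1,4.5,4.9,5.3,5.8,6.3,6.8,7.3,8.0,8.7,8.7], "slide": [[0,0,-0.05],[0,0,-0.1],[0,0,-0.1],[0,0,-0.1],[0,0,-0.1],[0,0,-0.1],[0,0,-0.1],[0,0,-0.1],[0,0,-0.1],[0,0,-0.1],[0,0,-0.1]], "yaw": [0,0,0,0,0,0,0,0,0,0,0], "grip_force": 12}}

```text
time: 18.82
position: [0.4356, -0.284, 0.051]
eef_rot: [-3.126, -0.314, 0.001]
wrist_force: [0.7, 0.8, 1.0]
width: 0.0856
finger_force: 0.0
```

```bash
python3 - <<'E'
from h import *
R=to([.431,-.2845,.2])
p=np.array([.4802,.0309,.1302-.019]); print('bar',R.T@(p-readout.get_obs()['position'])*100)
E
```

```text
18.82 [ 0.4356 -0.284   0.051 ] F [0.7 0.8 1. ] w 0.0856 tilt [-0.001  0.    -1.   ] xang 11.46
tool cm [ -0.46  -0.05 -14.9 ]
bar [ 10.63055913 -29.97867457  -6.01073536]
```

Call:
{"method": "play_rows", "body": {"hand": [8.7,8.7,8.7,8.7,8.7,8.7,8.0,7,6,5,4.2,4.2], "slide": [[0,0,-1.5],[0,0,-4],[0,0,-8],[0,0,-13],[0,0,-18],[0.5,-1,-19],[2.5,-6,-19],[4.5,-12,-19],[6.5,-18,-19],[8.5,-24,-19],[10,-28,-19],[10.6,-29.9,-19]], "yaw": [0,0,0,0,0,0,0,0,0,0,0,0]}}

```text
time: 20.32
position: [0.4791, 0.0331, 0.2409]
eef_rot: [-3.125, -0.319, 0.003]
wrist_force: [-0.2, -0.3, -0.1]
width: 0.0435
finger_force: 0.0
```

Call:
{"method": "play_rows", "body": {"hand": [4.2,4.2,4.2], "slide": [[0,0,0],[0,0,0],[0,0,0]], "yaw": [0,0,0]}}

```text
time: 20.7
position: [0.4802, 0.0291, 0.2412]
eef_rot: [3.126, 0.311, -0.001]
wrist_force: [0.7, 0.1, -0.1]
width: 0.0422
finger_force: 0.0
```

```bash
python3 - <<'E'
from h import *
to([.4802,.0309,.1302-.019])
T=eyes.get_image('top');W=eyes.get_image('wrist');im=W['img'].copy()
b=np.array([.5191,.0386,.045]);A=canR(np.radians(11.28),np.radians(25))
for p in [(51,7,100),(51,-7,100),(-51,7,100),(-51,-7,100)]:
    c=proj(W,b+A@(np.array(p)/1e3))[0]; cv2.circle(im,tuple(int(v) for v in c),3,(255,255,0),1); print(p,c.round())
cv2.imwrite('pics/w6.png',np.hstack([im[60:340,130:430],cv2.resize(T['img'][203:283,296:376],(280,280),interpolation=cv2.INTER_CUBIC)]))
E
```

```text
20.7 [0.4802 0.0291 0.2412] F [ 0.7  0.1 -0.1] w 0.0422 tilt [-0. -0. -1.] xang 11.37
tool cm [ 0.04 -0.18 13.  ]
(51, 7, 100) [268. 161.]
(51, -7, 100) [285. 161.]
(-51, 7, 100) [270. 246.]
(-51, -7, 100) [284. 246.]
```

View pics/w6.png

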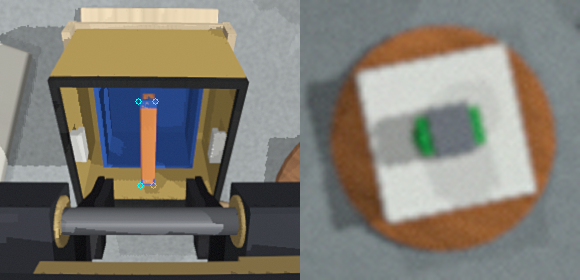

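The lid sits flat, right way up and centred on the bat (top crop around (447,130)). The bar's predicted corners line up with the picture (bar x≈148, model 147 in the crop). Going down for the bar.

Call:
{"method": "play_rows", "body": {"hand": [4.2,4.2,4.2,4.2,4.2,4.2,4.2,3,1,0.5,0.5,0.5], "slide": [[0.05,-0.1,3],[0.05,-0.1,6],[0.05,-0.1,9],[0.05,-0.1,11.5],[0.05,-0.1,12.7],[0.05,-0.1,13],[0.05,-0.1,13],[0.05,-0.1,13],[0.05,-0.1,13],[0.05,-0.1,13],[0.05,-0.1,13],[0.05,-0.1,13]], "yaw": [0,0,0,0,0,0,0,0,0,0,0,0], "grip_force": 30}}

```text
time: 22.3
position: [0.4805, 0.0312, 0.1113]
eef_rot: [-3.126, -0.314, 0.0]
wrist_force: [-0.3, -0.1, -1.0]
width: 0.0134
finger_force: 30.0
```

Call:
{"method": "play_rows", "body": {"hand": [0.5,0.5,0.5,0.5,0.5], "slide": [[-0.1,0,-0.2],[-0.3,0,-0.65],[-0.55,0,-1.2],[-0.84,0,-1.8],[-0.84,0,-1.8]], "yaw": [0,0,0,0,0]}}

```text
time: 22.92
position: [0.4724, 0.0294, 0.1299]
eef_rot: [3.126, 0.314, 0.002]
wrist_force: [-0.6, -0.6, -1.9]
width: 0.0132
finger_force: 30.0
```

Call:
{"method": "play_rows", "body": {"hand": [0.5,0.5,0.5,0.5,0.5,0.5,0.5,0.5,0.5,0.5,0.5,0.5], "slide": [[-0.9,0,-2],[-2.3,0,-5],[-3.7,0,-8],[-4.4,0,-9.8],[-4.4,0,-12.5],[-4.4,-0.5,-14],[-4,-4,-14],[-3.5,-9,-14],[-3,-14,-14],[-2.4,-19,-14],[-1.8,-24,-14],[-1.4,-28,-14]], "yaw": [0,0,0,0,0,0,0,0,0,0,0,0]}}

```text
time: 24.42
position: [0.4024, 0.303, 0.2691]
eef_rot: [-3.126, -0.315, 0.0]
wrist_force: [1.2, 0.0, -1.9]
width: 0.0139
finger_force: 30.0
```

Call:
{"method": "play_rows", "body": {"hand": [0.5,0.5,0.5], "slide": [[0,0,0],[0,0,0],[0,0,0]], "yaw": [0,0,0]}}

```text
time: 24.8
position: [0.403, 0.3001, 0.2691]
eef_rot: [3.126, 0.311, -0.001]
wrist_force: [0.3, -0.1, -2.2]
width: 0.0132
finger_force: 30.0
```

```bash
python3 - <<'E'
from h import *
R=to([.402,.310,.11]); o=readout.get_obs(); print(o['ft_torque'])
W=eyes.get_image('wrist');im=W['img']
g=o['position']+[0,0,.019]
for th in (0,10,20,25,30):
    A=canR(np.radians(11.28),np.radians(th)); print(th,proj(W,[g+A@[.055,.05,-.023],g+A@[.055,-.05,-.023],g+A@[.051,0,.006]]).round().ravel())
hs=cv2.cvtColor(im,cv2.COLOR_BGR2HSV); m=((hs[:,:,0]>105)&(hs[:,:,0]<130)&(hs[:,:,1]>140))
for r in range(90,260,8):
    x=np.flatnonzero(m[r]); print(r,x.min(),x.max(),len(x)) if len(x)>20 else 0
E
```

```text
24.8 [0.403  0.3001 0.2691] F [ 0.3 -0.1 -2.2] w 0.0132 tilt [-0.    -0.001 -1.   ] xang 11.38
tool cm [ 0.1  -1.   15.91]
[-0.02593045  0.06394373  0.02989111]
0 [188. 159. 369. 159. 278. 174.]
10 [182. 155. 375. 155. 278. 182.]
20 [176. 154. 381. 154. 278. 194.]
25 [172. 155. 385. 155. 278. 201.]
30 [168. 157. 389. 158. 278. 210.]
106 200 359 160
114 196 363 70
122 192 368 177
130 187 372 76
138 183 376 194
146 179 380 202
154 175 385 211
162 177 383 207
170 179 381 203
178 181 379 199
186 183 377 194
194 185 374 176
202 187 372 160
210 189 370 156
218 191 368 144
226 193 366 142
234 195 364 138
242 198 362 37
```

Call:
{"method": "play_rows", "body": {"hand": [0.5,0.5,0.5,0.5,0.5,0.5,0.5,0.5], "slide": [[0.1,-1,2],[0.1,-1,6],[0.1,-1,10],[0.1,-1,13],[0.1,-1,15],[0.1,-1,15.8],[0.1,-1,15.8],[0.1,-1,15.8]], "yaw": [0,0,0,0,0,0,0,0], "grip_force": 20}}

```text
time: 25.85
position: [0.4029, 0.3113, 0.1122]
eef_rot: [-3.125, -0.313, -0.003]
wrist_force: [-1.0, -0.2, -2.5]
width: 0.0138
finger_force: 20.0
```

Call:
{"method": "play_rows", "body": {"hand": [0.5,0.5,0.5,0.5,0.5,0.5,0.5,0.5,0.5,0.5,0.5,0.5], "slide": [[0,0,0.6],[0.1,0,1.0],[0.5,0,1.1],[1.0,0,1.25],[1.5,0,1.4],[2.0,0,1.55],[2.5,0,1.75],[3.0,0,1.95],[3.4,0,2.15],[3.8,0,2.35],[4.1,0,2.5],[4.1,0,2.5]], "yaw": [0,0,0,0,0,0,0,0,0,0,0,0]}}

```text
time: 27.35
position: [0.4431, 0.3195, 0.0869]
eef_rot: [-3.126, -0.314, -0.003]
wrist_force: [1.2, -1.1, 7.0]
width: 0.0137
finger_force: 20.0
```

```bash
python3 - <<'E'
from h import *
R=to([.443,.318,.087]); o=readout.get_obs()
W=eyes.get_image('wrist');im=W['img']
g=o['position']+[0,0,.019]
for th in (0,5,10):
    A=canR(np.radians(11.28),np.radians(th)); print(th,proj(W,[g+A@[.055,.05,-.023],g+A@[.055,-.05,-.023],g+A@[.055,.05,-.088]]).round().ravel())
hs=cv2.cvtColor(im,cv2.COLOR_BGR2HSV); m=((hs[:,:,0]>105)&(hs[:,:,0]<130)&(hs[:,:,1]>140))
for r in range(120,190,5):
    x=np.flatnonzero(m[r]); print(r,x.min(),x.max(),len(x)) if len(x)>20 else 0
E
```

```text
27.35 [0.4431 0.3195 0.0869] F [ 1.2 -1.1  7. ] w 0.0137 tilt [ 0.002  0.001 -1.   ] xang 11.46
tool cm [-0.04  0.14 -0.01]
0 [189. 159. 369. 159. 214. 149.]
5 [186. 156. 372. 157. 212. 140.]
10 [183. 155. 375. 155. 209. 130.]
150 209 349 61
155 195 363 169
160 191 368 178
165 191 368 178
170 192 368 155
175 192 367 176
180 193 367 156
185 193 367 170
```

Call:
{"method": "play_rows", "body": {"hand": [0.5,0.5,1.4,1.8,2.4,3.2,4,4,4], "slide": [[0.05,0,0.1],[0.05,0,0.1],[0.05,0,0.05],[0.05,0,0.05],[0.05,0,0.05],[0.05,0,0.05],[0.05,0,0.05],[0.05,0,0],[0.05,0,0]], "yaw": [0,0,0,0,0,0,0,0,0], "grip_force": 10}}

```text
time: 28.52
position: [0.4427, 0.3194, 0.0863]
eef_rot: [-3.126, -0.314, -0.0]
wrist_force: [-0.2, 0.6, 0.7]
width: 0.0391
finger_force: 0.0
```

Call:
{"method": "play_rows", "body": {"hand": [4,4,4,4,4,4,4,4,4], "slide": [[0,0,-1],[0,0,-3],[0,0,-7],[0,0,-12],[0,0,-16],[-2,4,-17],[-2,9,-17],[-2,14,-17],[-2,14,-17]], "yaw": [0,0,0,0,0,0,0,0,0]}}

```text
time: 29.65
position: [0.4516, 0.1756, 0.2571]
eef_rot: [3.126, 0.306, 0.002]
wrist_force: [0.3, 0.3, 0.6]
width: 0.0398
finger_force: 0.0
```

```bash
python3 - <<'E'
from h import *
to([0,0,0])
T=eyes.get_image('top')['img'];S=eyes.get_image('scene')['img']
cv2.imwrite('pics/fin.png',np.hstack([cv2.resize(T[130:300,120:400],(448,272)),cv2.resize(S[140:330,200:440],(344,272))]))
E
```

```text
29.65 [0.4516 0.1756 0.2571] F [0.3 0.3 0.6] w 0.0398 tilt [ 0.001 -0.    -1.   ] xang 11.17
tool cm [-47.74   8.46  25.66]
```

View pics/fin.png

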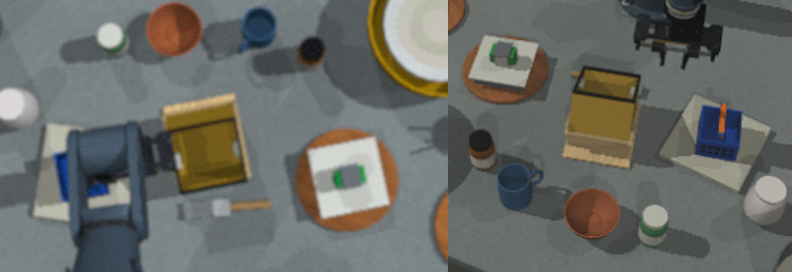

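The basket stands upright in the middle of the slab (720,130), and the lid lies flat on the bat (505,60). The bystanders are where they were. Handing in.

```bash
python3 -c "
from station import workorder
print(workorder.hand_in())"
```

```text
the job is handed in; nothing more can be done
None
```

The job is handed in at about 30 s, verdict not shown: the lid sits flat and right way up on the leftmost bat, the basket stands upright mid-slab, both are released and the bystanders look unmoved; the finger opening stopped at about 40 mm rather than 36, but the catches let go and the lid lifted with no more than its own weight.

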